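# Hold the rear light's bayonet battery lid at half twist

## Robot

A 6-joint arm with a two-finger parallel gripper is mounted at the origin on the work surface. World frame = base frame: x ahead of the robot, y to its left, z up, the work surface at z = 0. Lengths are in m, angles in degrees, forces in N, time in s.
With the tool pointing down it reaches from about 0.35 to 0.875 m from the base axis. Payload 4.2 kg.
Tool frame: the origin (TCP) lies on the centre line of the jaws, within the pads' length; the fingertips stand 8 mm ahead of it and the grasp point (between the pads) lies 11 mm behind it; z points along the fingers, y is the direction in which the jaws open and shut (so a half turn about z gives the same grasp; the last joint's range is limited). The gripper opens to 87 mm and grips with 3 to 60 N. Pads are 19 mm wide; open, the fingers measure 117 mm over their backs; the gripper's body (75 mm by 190 mm) begins 51 mm behind the grasp point.
Start: joints at [-61.845, 22.042, 0.453, 0, -68.411, -14.817], TCP at [0.144, -0.608, 0.231] pointing down, gripper open.
Joint ranges: [-179.83, 179.83], [-69.29, 118.12], [-61.27, 80.66], [-181.25, 117.63], [-171.15, -9.14], [-177.46, 177.46]. Speed limits (degrees/s): [159.86, 159.86, 180, 180, 180, 180].

## Interface

Orientations are given as a 3x3 rotation matrix whose columns are the frame's x, y, z axes.
In Python, from station import sense, capture, finish_job, recognise gives the robot as it stands.
- The arm moves only by the tool apply_moves, never from a script. Its argument "plan" is a list that holds one entry, the list of rows, each a list of 7 numbers: the opening in per cent of the stroke, from 0 (shut) to 100 (fully open), then the shift along the world's x, y, z in units of 25 mm (1.0 is 25 mm), then the turn, a rotation vector about the world's x, y, z in rad. A call has 1 to 12 rows; each row shifts and turns the pose as measured when the row begins; what a row does not reach is not made up. A row lasts 1/12 s, in which the tool goes at most 41.7 mm and 7.16 degrees, less where a joint would pass 70% of its speed; a pose out of reach is approached as far as the arm can. A call is refused whole if a number of a shift passes 1 or a number of a turn 0.125, either way. A call with a gripper value outside its range is refused whole. The fingers move at their own pace and stop on an object; the grip force is fixed at half the most. Time passes only in rows, so rows that do not move let the fingers close. It gives the time, the measured TCP pose, the force and the opening at its end, in the units of the state.
- sense(): the state, without advancing time (a new reading comes with each control period).
- capture(name): name is "side" or "top"; returns a dict with "pixels" (400x640x3 uint8, red, green, blue), "depth" (400x640 float32, m along the optical axis (not along the pixel's ray), 0 where there is no reading), "mtx" (3x3 intrinsics, pixels), "distortion" ([k1, k2, p1, p2, k3] as OpenCV has them; the pictures are not rectified), "R" (3x3) and "t" (3): a world point X has camera coordinates R X + t. Camera axes: x right, y down, z forward; pixel columns grow to the right and rows downward; lengths in m; the calibration is good to about 2 mm. A picture is of the moment at which its call begins.
- finish_job(): hands the job in, once; it reports no verdict.
Trained networks look in a picture, given as the dict that the camera call returned (one of the last four; its "shot" number tells which), for a name from the list of things; names that differ only in an ending like _2 or _b are one class to them, and where a whole thing is asked for, a point or a joint stands for the part that bears it (a point fixed in the world has none). Each returns a list of dicts, best first, with "score" (0 to 1); they miss things now and then, are a little off and sometimes report something else, mostly with a low value. They report only what shows in the picture. A call takes as long as a camera call. They do not tell look-alikes from the thing itself.
- recognise(label, picture): "at" ([x, y, z] in m, in the coordinates of the camera as it stood for that picture, good to about 4 mm: the middle of the surface that is visible of it).
The state is a dict: "time_s": time; "joints": joint angles; "joint_velocities": joint speeds; "effort": joint torques, N m; "tcp_pos": TCP position; "ee_rot": TCP orientation; "wrist_force": force on the tool from outside, world axes, zero at the start; "moment": the same for the moment, N m; "gripper_width": opening from 0.0 (shut) to 1.0 (fully open).
Only numpy, scipy, OpenCV 4.12 (cv2) and the standard library are available. Lean on these libraries where they do the work, as an engineer would, in place of code of your own. Each camera call takes 0.05 s, during which the arm holds its last target.

## Task

Fit the grey bayonet lid onto the open white rear light that is clamped in the vise: line up its two lugs with the two slots, push it down against the spring until the lid lies on the rim, and twist it clockwise seen from above to half-way, about 45 degrees of the 90 degrees at which it locks, never as far as the lock. Finish while still gripping the lid and keeping it pressed down on the rim at that half-way twist, so that I can inspect the seal; leave everything else on the chest where it is.

Things in the scene. Friction and masses are not known exactly. Their poses are not given: they have to be found in the camera images.
- lid_grip (a point): centre of the grip bar of the loose grey lid, which stands lugs down on the chest at the start. The upright bar is 44 mm long (lid x), 14 mm thick (lid y), 30 mm tall (z up) and stands on the lid's disc, 66 mm across and 6 mm thick. The point is 15 mm above the disc's upper face and 39 mm above the lid's foot. Half a turn about z makes the lid look and fit the same. About 70 g
- lid_seat (a point): centre of the underside of the lid's disc, 21 mm below the centre of the grip bar, 18 mm above the lid's foot; axes as the lid's. With the lid fully pressed down this point meets the rim centre
- lid: the same lid, origin at the centre of its foot. Under the disc: a round spigot 39 mm across, 18 mm tall, tapered to 32 mm at its foot. Two lugs, 8 mm wide and 4.5 mm thick, stick out of it at +x and -x, right below the ends of the grip bar, to 25.5 mm from the axis; their upper faces are 8 mm below the disc's underside
- light_rim (a point): centre of the rim (in its plane, 100 mm above the chest) of the white rear light, a fixed cup 68 mm across, open upwards. Its lip, 5 mm thick, has a round opening 44 mm across with two slots for the lugs at +x and -x, 15 mm wide at the opening and wider outwards (2.5 mm play all round). The lid goes in with its x axis along this x axis, either way round; z up
- vise: the fixed steel vise that holds the light, origin on the chest right below the rim centre, axes as the rim's: base 160 x 90 mm, jaws at +x and -x, tops 25 mm below the rim; its knob points to -x, 108 mm from the axis. Under the light's lip the lugs turn clockwise seen from above, from 0 to about 90 degrees, where the lid springs up into lock notches; stops bar the other way
- contact (a joint): sprung brass contact plate inside the light, travel in m, 0 free and growing as it is pressed down. The lid's foot meets it 10 mm before the lid is down; it reads 0.010 with the lid on the rim and pushes up with 2 to 5 N. If let go at half twist, the lid rises 3 mm until its lugs meet the lip
- wrench: bystander: chrome wrench, 220 mm long, about 10 mm thick, lying near the middle of the work area; origin under its middle
- spacer: bystander: small aluminium ring, 32 mm across, 20 mm tall; origin at the centre of its underside
- oil: bystander: slim grey bottle with black cap, 44 mm across, 120 mm tall, standing; origin at the centre of its underside
- grease: bystander: low white jar with metal cap, 60 mm across, 55 mm tall; origin at the centre of its underside
- cog: bystander: flat steel ring, 90 mm across, 10 mm thick; origin at the centre of its underside
- driver: bystander: screwdriver with black handle, lying; origin under its middle
There are look-alikes about, which are no part of the job. What is shaped like the lid but red or turquoise is not meant.

How it is judged (in metres and radians):
On the way:
1. the lid has gone in through the slots: its underside less than 4 mm above the rim, centred within 4 mm, its lugs within 20 degrees of the slots (z of lid_seat in the frame of light_rim between -0.004 and 0.004 m and horizontal distance between lid_seat and light_rim below 0.004 m and angle between the x axis of lid_seat and the x axis of light_rim, either way round below 0.35 rad), for 0.05 s.
At the end, for the whole second after the job is handed in: the lid is pressed down on the light's rim (underside within 1.8 mm of it, centred within 4 mm, tilted less than 4 degrees), twisted 45 degrees within 12 degrees from the slots, still, and the fingers are still gripping it with more than 3 N (z of lid_seat in the frame of light_rim between -0.003 and 0.0018 m and horizontal distance between lid_seat and light_rim below 0.004 m and angle between lid_seat's own z axis and vertical below 0.07 rad and angle between the x axis of lid_seat and the x axis of light_rim, either way round between 0.576 and 0.995 rad and contact force between the fingers and lid above 3 N and angular speed of lid below 0.15 rad/s); the arm keeps its last pose, push and grip.
It fails at once if the lid is twisted to the lock (72 degrees or more while in the light) (z of lid_seat in the frame of light_rim between -0.01 and 0.007 m and horizontal distance between lid_seat and light_rim below 0.006 m and angle between the x axis of lid_seat and the x axis of light_rim, either way round above 1.257 rad).
It fails at once if a bystander is moved by more than 30 mm (distance of any of wrench, spacer, oil, grease, cog, driver from where it was at the start of the episode above 0.03 m).
It also fails if it takes over 48 s, if anything falls off the work surface, if the arm or the gripper's body presses on something with over 40 N, if the wrist force passes 120 N, or if a joint passes its speed limit or range.

## Working session

There is one attempt and no reset: what is moved stays moved. The work goes in short steps, Python scripts to look and compute and a tool call to move; the robot and the scene stay as the last step left them, time stands still between calls to the robot, and variables do not carry over. Pictures are saved under pics/ and viewed, and the job is handed in when it is done.

Besides the shell and the picture viewer there is one more tool, called as name(argument=value, ...) on one line, values as JSON. apply_moves: Moves the arm, as the interface text tells. Its arguments: {"type":"object","properties":{"plan":{"type":"array","items":{"type":"array","items":{"type":"array","items":{"type":"number"}}}}},"required":["plan"]}

```bash
mkdir -p pics; ls; cat > h.py <<'E'
import numpy as np, cv2
from station import sense, capture, finish_job, recognise
def save(p,name): cv2.imwrite('pics/'+name,cv2.cvtColor(p['pixels'],cv2.COLOR_RGB2BGR))
def c2w(p,c): return np.array(p['R']).T@(np.array(c)-np.array(p['t']))
def pix(p,X):
    r,_=cv2.Rodrigues(np.array(p['R'])); 
    q,_=cv2.projectPoints(np.array(X,float).reshape(-1,3),r,np.array(p['t'],float),np.array(p['mtx']),np.array(p['distortion'])); return q.reshape(-1,2)
def cloud(p):
    h,w=p['depth'].shape; u,v=np.meshgrid(np.arange(w),np.arange(h))
    n=cv2.undistortPoints(np.stack([u,v],-1).reshape(-1,1,2).astype(np.float64),np.array(p['mtx']),np.array(p['distortion'])).reshape(h,w,2)
    d=p['depth'].astype(float); c=np.dstack([n*d[...,None],d])
    W=(c-np.array(p['t']))@np.array(p['R']); W[d==0]=np.nan; return W
E
python3 - <<'E'
from h import *
import pickle
print(sense())
for n in('top','side'):
    p=capture(n); save(p,n+'0.png'); pickle.dump(p,open(n+'0.pkl','wb'))
    for l in ('lid','light_rim','vise','lid_grip','wrench','oil','grease','spacer','cog','driver'):
        try:
            for r in recognise(l,p)[:4]:
                X=c2w(p,r['at']); print(n,l,round(r['score'],2),X.round(3),pix(p,X).round(0))
        except Exception as e: print(l,e)
E
```

```text
pics
{'time_s': 0.0, 'joints': array([-6.18438751e+01,  2.20898702e+01,  3.78410647e-01, -2.96699347e-02,
       -6.84094315e+01, -1.48167950e+01]), 'joint_velocities': array([-0.04535555,  0.03983329, -0.03739112, -0.03981305,  0.10651279,
       -0.07008849]), 'effort': array([ 2.27789542e-05, -3.90667534e+01,  1.87407088e+01,  4.22013760e+00,
        1.09680853e-02, -2.03557165e-04]), 'tcp_pos': array([ 0.14408592, -0.60755779,  0.22945785]), 'ee_rot': array([[-9.73064771e-01, -2.30531182e-01, -5.71083723e-04],
       [-2.30531878e-01,  9.73062535e-01,  2.08743413e-03],
       [ 7.44815167e-05,  2.16286162e-03, -9.99997658e-01]]), 'wrist_force': array([-0.89858956, -0.20717409,  0.23256287]), 'moment': array([ 8.86580679e-05, -3.42467745e-02,  1.75606757e-02]), 'gripper_width': 0.9961473074604082}
top lid 0.8 [0.517 0.255 0.023] [[224. 194.]]
top lid 0.75 [0.513 0.142 0.028] [[267. 196.]]
top lid 0.62 [0.615 0.156 0.023] [[263. 158.]]
top lid 0.57 [0.402 0.125 0.028] [[272. 239.]]
top light_rim 0.72 [ 0.528 -0.148  0.076] [[381. 189.]]
top vise 0.67 [ 0.528 -0.149  0.075] [[381. 1
[... 680 characters left out ...]
 0.158 0.025] [[271. 238.]]
side lid 0.66 [0.511 0.264 0.022] [[234. 260.]]
side light_rim 0.95 [ 0.51  -0.125  0.059] [[344. 175.]]
side vise 0.75 [ 0.511 -0.129  0.057] [[345. 174.]]
side lid_grip 0.92 [0.392 0.138 0.021] [[309. 258.]]
side lid_grip 0.8 [0.607 0.17  0.024] [[241. 219.]]
side lid_grip 0.77 [0.504 0.156 0.021] [[271. 237.]]
side lid_grip 0.57 [0.515 0.265 0.024] [[233. 259.]]
side wrench 0.81 [0.588 0.01  0.003] [[291. 199.]]
side oil 0.58 [ 0.622 -0.334  0.06 ] [[360. 131.]]
side grease 0.8 [ 0.514 -0.389  0.038] [[397. 143.]]
side spacer 0.61 [0.389 0.013 0.016] [[344. 232.]]
side cog 0.64 [0.542 0.386 0.012] [[182. 286.]]
side driver 0.61 [0.354 0.351 0.019] [[248. 328.]]
```

View pics/top0.png

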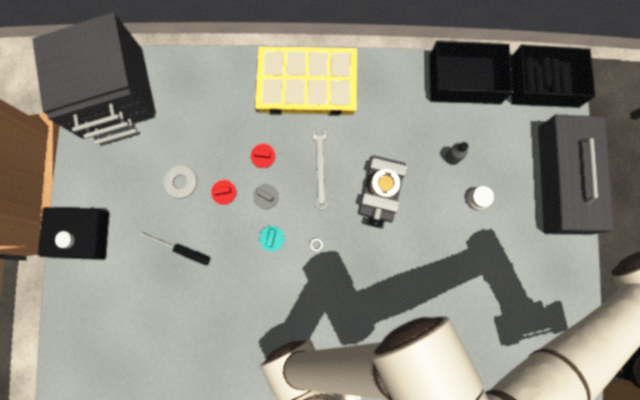

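View pics/side0.png

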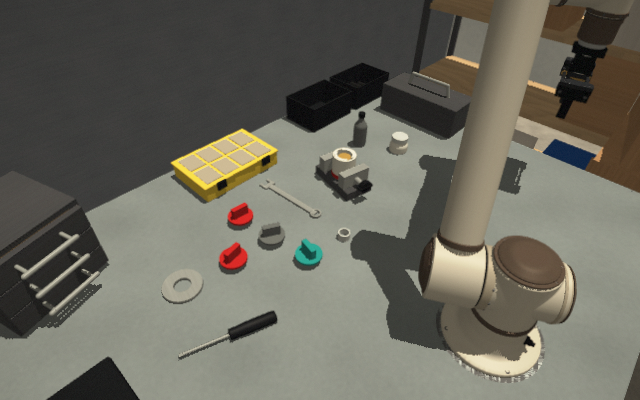

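```bash
python3 - <<'E'
import cv2
a=cv2.imread('pics/top0.png')
cv2.imwrite('pics/top0_lids.png',cv2.resize(a[135:265,195:305],None,fx=5,fy=4.5*5/4.5*0.9,interpolation=cv2.INTER_CUBIC)[:600])
cv2.imwrite('pics/top0_vise.png',cv2.resize(a[150:240,330:440],None,fx=6,fy=6,interpolation=cv2.INTER_CUBIC))
E
```

```text
(no output)
```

View crops.

Lid-shaped things in the top picture are red (263,155), red (223,192), turquoise (271,238) and grey (265,196). Only the one at (265,196) is grey, so that is the lid. The light is in the vise at (385,183), with the knob at (372,222).

View pics/top0_lids.png

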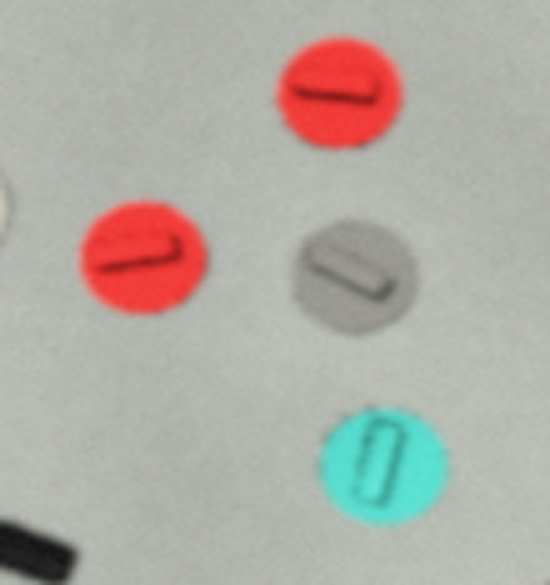

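View pics/top0_vise.png

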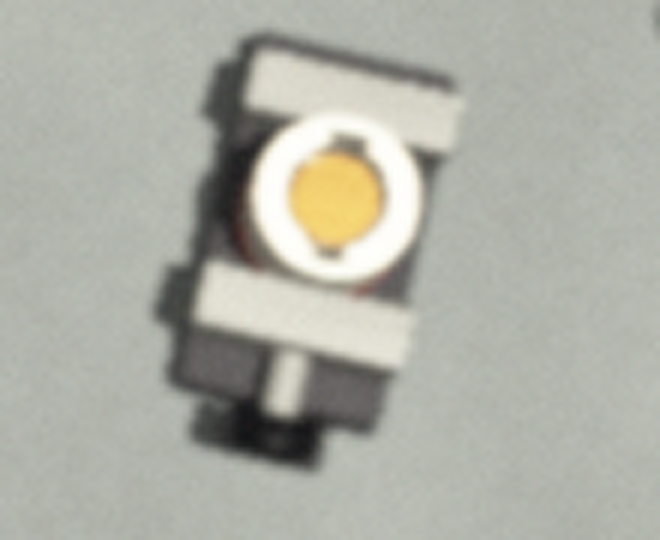

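```bash
python3 - <<'E'
from h import *
import pickle
p=pickle.load(open('top0.pkl','rb')); W=cloud(p)
print('res',np.linalg.norm(W[200,300]-W[200,301]), 'table z',np.nanmedian(W[220:260,330:350,2]))
np.set_printoptions(linewidth=250,suppress=True)
print((W[183:210,250:282,2]*1000).round(0))
print((W[155:228,355:412,2]*1000)[::2,::2].round(0))
E
```

```text
res 0.006458799625842886 table z 0.0006346227478733543
[[ 0.  3.  1.  2.  2.  0.  1.  2. -1.  4.  2. -0.  4.  2. -1.  0. -0. -2. -3. -4.  1.  1. -1. -5. -2.  4. -2.  2. -4. -3.  0.  0.]
 [ 1. -4.  1. -0.  1. -1. -1.  3. -6. -3. -2. -3. -2. 23. 25. 23. 24. 25. 22.  2.  2.  1.  2. -0. -4.  3. -3. -0.  2. -3. -3.  1.]
 [ 2.  1.  4. -0. -3.  2.  3. -2.  2.  1.  4. 22. 24. 25. 26. 22. 23. 27. 23. 21. 21. -1.  0. -1. -3. -0.  2.  6. -3.  4.  1.  3.]
 [-1.  1.  0. -2.  0.  2. -0.  0. -2. 23. 20. 25. 22. 20. 24. 20. 20. 23. 24. 24. 27. 24. 21. -1.  4. -5. -1.  0.  1.  2.  0. -2.]
 [ 0. -1.  2.  0. -0. -1.  6.  0. 20. 25. 24. 24. 20. 21. 22. 22. 24. 25. 24. 23. 26. 23. 23. 21. -2.  2. -1.  5.  1.  1.  3.  1.]
 [-1.  0. -0. -3.  0.  3.  0. 23. 25. 56. 20. 25. 24. 20. 21. 24. 29. 24. 28. 26. 22. 25. 30. 22. 26.  4.  3.  5.  2.  3. -2.  2.]
 [-5.  2.  1. -0. -2. -1. 24. 23. 53. 53. 52. 19. 25. 22. 25. 27. 26. 26. 26. 22. 21. 26. 28. 24. 26. 26.  1.  3.  1.  1.  1. -3.]
 [-1. -0.  1.  1.  1. 28. 26. 53. 50. 52. 53. 58. 56. 24. 24. 23. 24. 23. 26. 22. 25. 30. 31. 25. 28. 24. 21.  3.  3. -0.  3.  3
[... 1984 characters left out ...]
. -1.  6.  1. -1. -1. 25. 28. 24. 27. 26. 25. 22. 23. 25. 22. 23. 26. 23. 26. -1.  2.  1.  3. -3. -2. -5.  1. -2.]
 [ 4. -4. -0.  0.  2.  1.  0.  0. -2.  4. 26. 23. 24. 28. 24. 25. 24. 24. 24. 24. 28. 19. -3.  2.  4. -0. -1.  2. -3.  2.  3.  0.]
 [-2.  1.  0.  3. -7.  5. -3.  5. -3.  2.  2.  3. 22. 28. 27. 28. 28. 24. 26. 20.  1. -2.  1.  2.  1.  2.  1.  2. -1.  0.  6.  5.]
 [-0. -3.  3.  7.  2.  2. -0.  3. -1. -4.  4.  0. -0.  2.  3.  0.  2. -0. -1. -6. -2.  0. -0.  0.  2. -0. -1.  0. -1.  3. -1. -5.]]
[[ 1. -2.  3. ... -1.  0.  2.]
 [ 2.  5. -2. ...  3.  1.  5.]
 [ 0. -1. -1. ... -2.  2. -8.]
 ...
 [ 0.  4. -1. ...  5. -5.  2.]
 [ 1.  0.  2. ...  2. -1.  5.]
 [-1.  2. -0. ... -3.  1. -1.]]
```

The enlarged crop shows the lid at (265,196) is grey, with its bar sloping down to the right. Next I fit poses from the depth.

```bash
cat > fit.py <<'E'
from h import *
from scipy.optimize import least_squares
def plane(p,z):
    h,w=p['depth'].shape; u,v=np.meshgrid(np.arange(w),np.arange(h))
    n=cv2.undistortPoints(np.stack([u,v],-1).reshape(-1,1,2).astype(np.float64),np.array(p['mtx']),np.array(p['distortion'])).reshape(h,w,2)
    d=np.dstack([n,np.ones((h,w))])@np.array(p['R']); C=-np.array(p['R']).T@np.array(p['t'])
    return C+d*((z-C[2])/d[...,2])[...,None]
def mask_xy(p,W,c,r,z0,z1,zp):
    P=plane(p,zp); m=(np.hypot(P[...,0]-c[0],P[...,1]-c[1])<r)&(W[...,2]>z0)&(W[...,2]<z1)
    return m,P[...,:2]
def rect(xy):
    r=cv2.minAreaRect((xy*1000).astype(np.float32)); return r
def pca(xy):
    m=xy.mean(0); w,v=np.linalg.eigh(np.cov((xy-m).T)); a=v[:,1]; return m,np.degrees(np.arctan2(a[1],a[0])),np.sqrt(w)*np.sqrt(12)*1000
E
python3 - <<'E'
from fit import *
import pickle
for n in ('top','side'):
    p=pickle.load(open(n+'0.pkl','rb')); W=cloud(p); print(n)
    m,P=mask_xy(p,W,(.508,.146),.055,.04,.07,.054); print('bar',m.sum(),pca(P[m]),rect(P[m]))
    m,P=mask_xy(p,W,(.508,.146),.055,.012,.07,.024); x=P[m]; print('disc',m.sum(),rect(x),x.mean(0))
    print(cv2.minEnclosingCircle((x*1000).astype(np.float32)))
    m,P=mask_xy(p,W,(.53,-.15),.07,.09,.115,.1); x=P[m]; print('rim',m.sum(),np.nanmedian(W[m][:,2]),cv2.minEnclosingCircle((x*1000).astype(np.float32)),x.mean(0))
    m,P=mask_xy(p,W,(.53,-.15),.14,.067,.083,.075); x=P[m]; print('jaws',m.sum(),pca(x),rect(x))
    m,P=mask_xy(p,W,(.53,-.15),.14,.012,.2,.03); x=P[m]; print('all',m.sum(),pca(x),rect(x))
    # gold interior
    hsv=cv2.cvtColor(p['pixels'],cv2.COLOR_RGB2HSV)
    P=plane(p,.1)[...,:2]; m=np.hypot(P[...,0]-.535,P[...,1]+.16)<.022
E
```

```text
top
bar 100 (array([0.51169014, 0.14579926]), np.float64(59.32766562990884), array([14.87820457, 44.487144  ])) ((511.7383728027344, 145.86663818359375), (43.72554397583008, 14.579355239868164), 59.326271057128906)
disc 476 ((513.0108032226562, 146.2440185546875), (63.588897705078125, 60.11140823364258), 2.1755080223083496) [0.51256614 0.14630846]
((512.8698120117188, 145.5724334716797), 32.77983856201172)
rim 490 0.098454796569345 ((540.048828125, -156.14328002929688), 34.51905822753906) [ 0.53986088 -0.15583173]
jaws 805 (array([ 0.53441956, -0.15442139]), np.float64(167.5018675086701), array([ 88.78988283, 172.28391864])) ((519.0824584960938, -151.51199340820312), (90.07794189453125, 165.11117553710938), 77.48934936523438)
all 2318 (array([ 0.53352971, -0.15539678]), np.float64(166.9571284594679), array([ 90.62367749, 175.10146567])) ((528.5777587890625, -155.77615356445312), (95.84855651855469, 184.05560302734375), 77.46632385253906)
side
bar 135 (array([0.50552121, 0.15454476]), np.float64(65.76076847370778), array([24.95365313, 43.48373859])) ((505.5142822265625, 154.1743621826172), (44.54789352416992, 25.160478591918945), 61.90045928955078)
disc 474 ((510.1832580566406, 151.18182373046875), (65.24952697753906, 72.85023498535156), 64.38883209228516) [0.50999834 0.15086008]
((509.19232177734375, 147.00253295898438), 38.940677642822266)
rim 275 0.09688550416475458 ((534.149658203125, -147.2728729248047), 39.79779815673828) [ 0.53436376 -0.14605493]
jaws 420 (array([ 0.52033496, -0.13680825]), np.float64(-173.05583011610892), array([ 76.29702712, 141.09854691])) ((515.8492431640625, -143.32760620117188), (95.55279541015625, 167.23341369628906), 77.67938232421875)
all 1779 (array([ 0.54250836, -0.16294789]), np.float64(148.28640938490597), array([124.14749058, 203.08217912])) ((542.560302734375, -170.364501953125), (151.5892333984375, 216.1347198486328), 73.00961303710938)
```

Fits from the top view:
- **Lid:** centre (0.512, 0.146), bar at 59.3°.
- **Rim:** centre (0.540, -0.156), vise x axis at -12.6°.

The tool's y axis therefore has to go from 103.3° to 149.3°. I start moving now.

apply_moves(plan=[[[60,0.5,1,0,0,0,0],[60,0.5,1,0,0,0,0.1],[60,0.5,1,0,0,0,0.1],[60,0.5,1,0,0,0,0.1],[60,0.5,1,0,0,0,0.1],[60,0.5,1,0,0,0,0.1],[60,0.5,1,0,0,0,0.1],[60,0.5,1,0,0,0,0.1],[60,0.5,1,0,0,0,0.1],[60,0.5,1,0,0,0,0],[60,0.5,1,0,0,0,0],[60,0.5,1,0,0,0,0]]])

```text
time_s: 2.1
tcp_pos: [0.296, -0.2993, 0.2297]
ee_rot: [[-0.485, -0.875, 0.003], [-0.875, 0.485, -0.003], [0.002, -0.004, -1.0]]
wrist_force: [0.8, 0.4, 0.4]
gripper_width: 0.599
```

apply_moves(plan=[[[60,0.5,1,0,0,0,0],[60,0.5,1,0,0,0,0],[60,0.5,1,0,0,0,0],[60,0.5,1,0,0,0,0],[60,0.5,1,0,0,0,0],[60,0.5,1,0,0,0,0],[60,0.5,1,0,0,0,0],[60,0.5,1,0,0,0,0],[60,0.5,1,0,0,0,0],[60,0.5,1,0,0,0,0],[60,0.5,1,0,0,0,0],[60,0.5,1,0,0,0,0]]])

```text
time_s: 3.1
tcp_pos: [0.4507, 0.0174, 0.2345]
ee_rot: [[-0.483, -0.876, 0.015], [-0.876, 0.483, -0.003], [-0.005, -0.015, -1.0]]
wrist_force: [0.7, -0.2, -0.0]
gripper_width: 0.595
```

```bash
cat > st.py <<'E'
from h import *
s=sense(); R=s['ee_rot']
print(s['time_s'],s['tcp_pos'].round(4),'yaw y',np.degrees(np.arctan2(R[1,1],R[0,1])).round(2),'z',R[:,2].round(4),'F',s['wrist_force'].round(2),'M',s['moment'].round(3),'g',round(s['gripper_width'],3),s['joints'].round(1))
E
python3 st.py
```

```text
3.1 [0.4507 0.0174 0.2345] yaw y 151.15 z [ 0.0155 -0.0034 -0.9999] F [ 0.69 -0.17 -0.01] M [-0.016  0.006 -0.065] g 0.595 [ 23.3   4.1 -23.    0.6 -62.1 -52.5]
```

apply_moves(plan=[[[60,0.4,0.9,-0.5,0,0,0],[60,0.4,0.9,-0.5,0.003,0.015,-0.03],[60,0.4,0.9,-0.5,0,0,0],[60,0.4,0.9,-0.5,0,0,0],[60,0.4,0.9,-0.5,0,0,0],[60,0.4,0.6,-0.5,0,0,0],[60,0,0,0,0,0,0],[60,0,0,0,0,0,0]]])

```text
time_s: 3.77
tcp_pos: [0.5167, 0.1577, 0.1583]
ee_rot: [[-0.503, -0.864, 0.009], [-0.864, 0.503, 0.002], [-0.006, -0.007, -1.0]]
wrist_force: [0.3, -0.4, 0.3]
gripper_width: 0.6
```

```bash
python3 st.py
```

```text
3.7667 [0.5167 0.1577 0.1583] yaw y 149.79 z [ 0.0088  0.0018 -1.    ] F [ 0.33 -0.45  0.31] M [-0.067  0.063 -0.068] g 0.6 [ 34.3  17.4 -17.9   0.2 -54.2 -64.6]
```

apply_moves(plan=[[[60,-0.19,-0.47,-0.5,-0.002,0.009,-0.008],[60,0,0,-0.6,0,0,0],[60,0,0,-0.6,0,0,0],[60,0,0,-0.6,0,0,0],[60,0,0,-0.5,0,0,0],[60,0,0,-0.3,0,0,0],[60,0,0,0,0,0,0],[60,0,0,0,0,0,0]]])

```text
time_s: 4.43
tcp_pos: [0.5123, 0.142, 0.0843]
ee_rot: [[-0.513, -0.859, 0.008], [-0.859, 0.513, 0.004], [-0.007, -0.005, -1.0]]
wrist_force: [0.2, 0.1, 0.1]
gripper_width: 0.604
```

```bash
python3 st.py;python3 - <<'E'
from fit import *
for n in ('top','side'):
    p=capture(n); save(p,n+'1.png')
    if n=='top':
        a=cv2.imread('pics/top1.png'); cv2.imwrite('pics/top1c.png',cv2.resize(a[140:250,200:330],None,fx=5,fy=5))
    else:
        a=cv2.imread('pics/side1.png'); cv2.imwrite('pics/side1c.png',cv2.resize(a[160:280,200:330],None,fx=5,fy=5))
E
```

```text
4.4333 [0.5123 0.142  0.0843] yaw y 149.15 z [ 0.008   0.0038 -1.    ] F [0.18 0.1  0.07] M [0.114 0.038 0.014] g 0.604 [ 33.   21.8 -24.    0.1 -43.7 -64. ]
```

View pics/top1c.png

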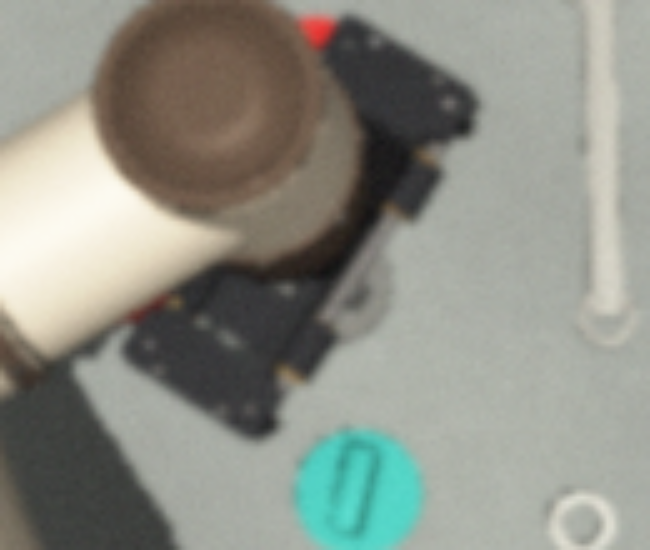

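View pics/side1c.png

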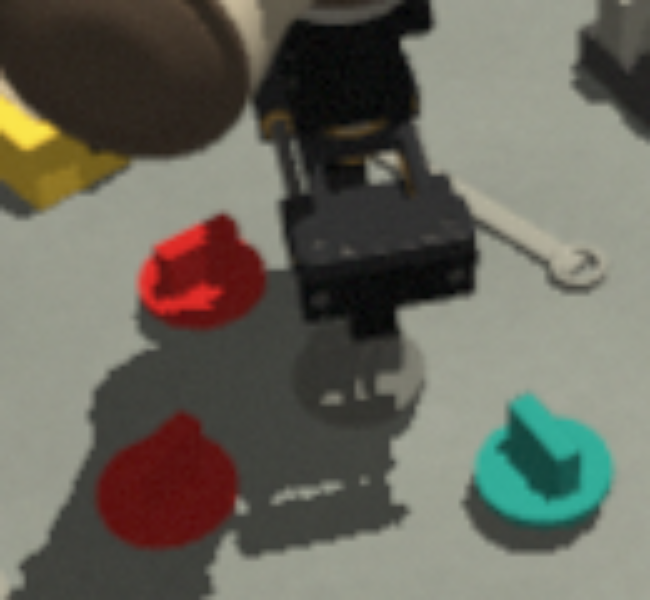

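The top crop shows the gripper straddling the grey lid, with the turquoise and red lids clear of it. The side crop shows the fingers above the grey bar. I descend and grasp.

apply_moves(plan=[[[60,0,0.1,-0.5,-0.004,0.008,0],[60,0,0.06,-0.5,0,0,0],[60,0,0,-0.4,0,0,0],[60,0,0,-0.3,0,0,0],[60,0,0,0,0,0,0],[60,0,0,0,0,0,0]]])

```text
time_s: 5.03
tcp_pos: [0.5151, 0.1486, 0.042]
ee_rot: [[-0.512, -0.859, 0.007], [-0.859, 0.512, 0.004], [-0.007, -0.004, -1.0]]
wrist_force: [0.1, 0.7, 0.2]
gripper_width: 0.599
```

```bash
python3 st.py
```

```text
5.0333 [0.5151 0.1486 0.042 ] yaw y 149.2 z [ 0.0067  0.0039 -1.    ] F [0.12 0.72 0.15] M [0.059 0.059 0.009] g 0.599 [ 33.4  25.7 -25.5   0.  -38.3 -64.3]
```

apply_moves(plan=[[[60,-0.12,-0.1,-0.24,-0.004,0.007,0],[60,0,0,0,0,0,0],[60,0,0,0,0,0,0]]])

```text
time_s: 5.28
tcp_pos: [0.5124, 0.1463, 0.0361]
ee_rot: [[-0.512, -0.859, 0.0], [-0.859, 0.512, 0.0], [-0.0, -0.0, -1.0]]
wrist_force: [-0.6, -0.7, -0.1]
gripper_width: 0.601
```

```bash
python3 st.py
```

```text
5.2833 [0.5124 0.1463 0.0361] yaw y 149.22 z [ 3.e-04  2.e-04 -1.e+00] F [-0.58 -0.66 -0.11] M [ 0.021 -0.001  0.027] g 0.601 [ 33.4  26.2 -25.9   0.  -37.9 -64.2]
```

Well placed; close.

apply_moves(plan=[[[0,0,0,0,0,0,0],[0,0,0,0,0,0,0],[0,0,0,0,0,0,0],[0,0,0,0,0,0,0],[0,0,0,0,0,0,0],[0,0,0,0,0,0,0],[0,0,0,0,0,0,0],[0,0,0,0,0,0,0]]])

```text
time_s: 5.95
tcp_pos: [0.5131, 0.1467, 0.0375]
ee_rot: [[-0.512, -0.859, 0.003], [-0.859, 0.512, 0.002], [-0.003, -0.002, -1.0]]
wrist_force: [-0.0, 0.7, -0.9]
gripper_width: 0.16
```

```bash
python3 st.py
```

```text
5.95 [0.5131 0.1467 0.0375] yaw y 149.22 z [ 0.0029  0.0018 -1.    ] F [-0.05  0.69 -0.94] M [ 0.089  0.074 -0.004] g 0.16 [ 33.4  26.1 -25.9   0.  -37.9 -64.2]
```

apply_moves(plan=[[[0,0,0,0.5,0,0,0],[0,0,0,0.8,0,0,0],[0,0,0,0.9,0,0,0],[0,0,0,0.9,0,0,0],[0,0,0,0.9,0,0,0],[0,0,-0.4,0.9,0,0,-0.05],[0,0.1,-0.8,0.6,0,0,-0.1],[0,0.1,-0.9,0.2,0,0,-0.1],[0,0.1,-0.9,0,0,0,-0.1],[0,0.1,-0.9,0,0,0,-0.1],[0,0.1,-0.9,0,0,0,-0.1],[0,0.1,-0.9,0,0,0,-0.1]]])

```text
time_s: 6.95
tcp_pos: [0.5253, 0.0008, 0.1862]
ee_rot: [[-0.935, -0.354, 0.001], [-0.354, 0.935, 0.004], [-0.002, 0.003, -1.0]]
wrist_force: [-0.1, 0.1, -1.4]
gripper_width: 0.163
```

```bash
python3 st.py
```

```text
6.95 [0.5253 0.0008 0.1862] yaw y 110.72 z [ 8.0e-04  3.7e-03 -1.0e+00] F [-0.15  0.08 -1.4 ] M [ 0.018 -0.062  0.037] g 0.163 [ 17.7  14.6 -17.2  -0.2 -58.1 -86.8]
```

apply_moves(plan=[[[0,0.1,-0.9,0,0,0,-0.1],[0,0.1,-0.9,0,0,0,-0.1],[0,0.1,-0.9,0,0,0,-0.1],[0,0.1,-0.9,0,0,0,-0.1],[0,0.1,-0.9,0,0,0,-0.1],[0,0.05,-0.5,0,0,0,-0.05],[0,0,-0.3,0,0,0,-0.03],[0,0,0,0,0,0,0],[0,0,0,0,0,0,0],[0,0,0,0,0,0,0]]])

```text
time_s: 7.78
tcp_pos: [0.5363, -0.1416, 0.1843]
ee_rot: [[-0.967, 0.253, -0.001], [0.253, 0.967, 0.004], [0.002, 0.003, -1.0]]
wrist_force: [0.9, 0.0, -0.3]
gripper_width: 0.16
```

```bash
python3 st.py; python3 - <<'E'
from fit import *
for n,c in (('top',(140,240,320,450)),('side',(110,210,280,410))):
    p=capture(n); save(p,n+'2.png')
    a=cv2.imread(f'pics/{n}2.png'); cv2.imwrite(f'pics/{n}2c.png',cv2.resize(a[c[0]:c[1],c[2]:c[3]],None,fx=5,fy=5))
E
```

```text
7.7833 [ 0.5363 -0.1416  0.1843] yaw y 75.35 z [-0.0012  0.0039 -1.    ] F [ 0.85  0.05 -0.33] M [-0.022 -0.075 -0.038] g 0.16 [   1.8   17.5  -13.3   -0.3  -59.3 -106.3]
```

apply_moves(plan=[[[0,0.1,-0.4,-0.3,-0.004,-0.001,0.036],[0,0.05,-0.16,-0.4,0,0,0],[0,0,0,-0.3,0,0,0],[0,0,0,0,0,0,0],[0,0,0,0,0,0,0]]])

```text
time_s: 8.3
tcp_pos: [0.5406, -0.1523, 0.1582]
ee_rot: [[-0.977, 0.212, 0.001], [0.212, 0.977, 0.0], [-0.001, 0.001, -1.0]]
wrist_force: [0.5, 0.1, -0.8]
gripper_width: 0.16
```

```bash
python3 st.py; python3 - <<'E'
from fit import *
for n,c in (('top',(140,240,320,450)),('side',(110,210,280,410))):
    p=capture(n); save(p,n+'3.png')
    a=cv2.imread(f'pics/{n}3.png'); cv2.imwrite(f'pics/{n}3c.png',cv2.resize(a[c[0]:c[1],c[2]:c[3]],None,fx=5,fy=5))
E
```

```text
8.3 [ 0.5406 -0.1523  0.1582] yaw y 77.75 z [ 8.e-04  4.e-04 -1.e+00] F [ 0.52  0.11 -0.77] M [-0.002 -0.035  0.012] g 0.16 [   0.8   19.5  -14.5   -0.   -55.9 -103. ]
```

View pics/top3c.png

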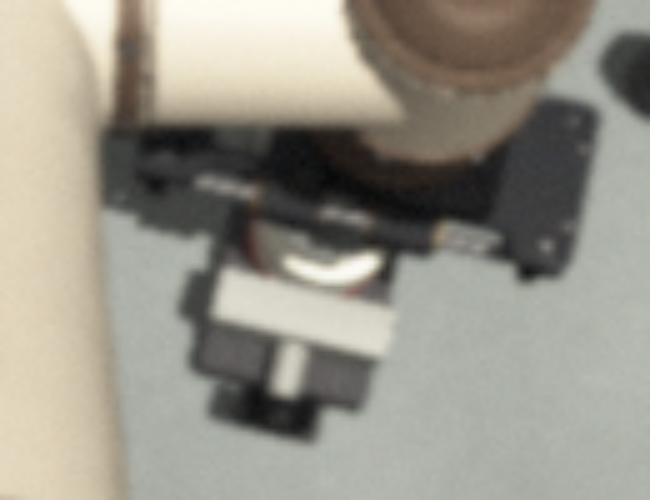

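View pics/side3c.png

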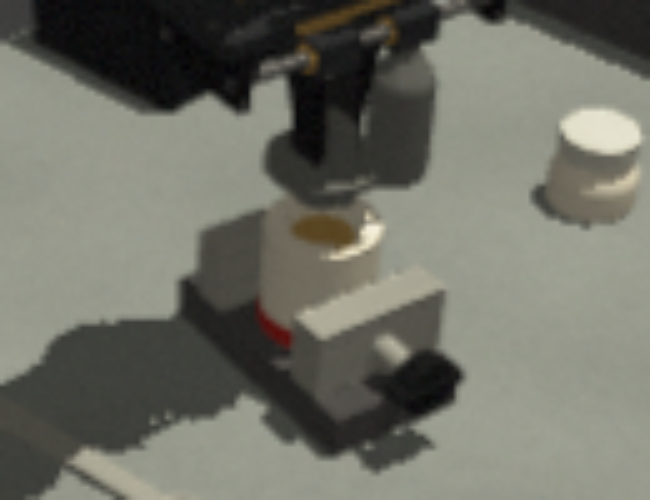

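Both pictures show the lid held over the cup, at about (343,255) in the top view and (340,150) in the side view. I overlay the model circles to check the centring.

```bash
cat > ov.py <<'E'
from fit import *
import sys
tag=sys.argv[1]; s=sense(); T=s['tcp_pos']; a=np.linspace(0,2*np.pi,120)
circ=lambda c,r,z: np.c_[c[0]+r*np.cos(a),c[1]+r*np.sin(a),0*a+z]
outs=[]
for n,c in (('top',(150,225,345,425)),('side',(135,200,310,390))):
    p=capture(n); k=8
    im=cv2.resize(cv2.cvtColor(p['pixels'],cv2.COLOR_RGB2BGR),None,fx=k,fy=k,interpolation=cv2.INTER_CUBIC)
    def dr(X,col): cv2.polylines(im,[np.round((pix(p,X)+.5)*k-.5).astype(np.int32)],True,col,1)
    dr(circ((.540,-.156),.034,.1),(0,0,255)); dr(circ((.540,-.156),.022,.1),(0,0,255))
    off=.0375
    dr(circ(T,.033,T[2]-off+.018),(0,255,0)); dr(circ(T,.033,T[2]-off+.024),(255,255,0))
    cv2.imwrite(f'pics/ov_{n}_{tag}.png',im[c[0]*k:c[1]*k,c[2]*k:c[3]*k])
E
python3 ov.py a
```

```text
(no output)
```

View pics/ov_side_a.png

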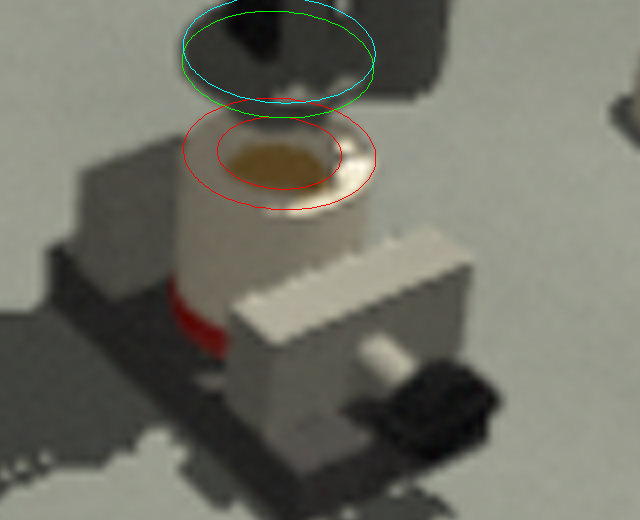

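View pics/ov_top_a.png

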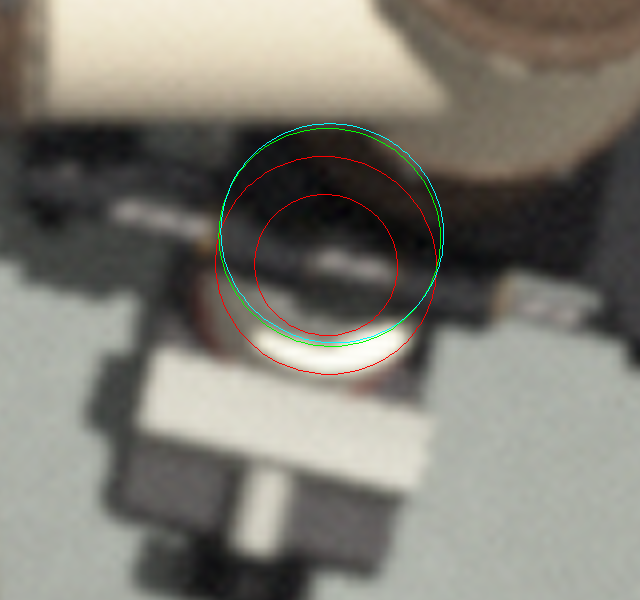

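```bash
python3 - <<'E'
import cv2,numpy as np
a=cv2.imread('pics/side3.png')[130:175,325:365].astype(float)
b=np.clip(255*(np.clip(a,0,255)/255)**.5*1.1,0,255).astype(np.uint8)
cv2.imwrite('pics/side3e.png',cv2.resize(b,None,fx=13,fy=13,interpolation=cv2.INTER_CUBIC))
np.set_printoptions(linewidth=250)
g=cv2.imread('pics/side3.png').mean(2)
for r in range(136,170): print(r,g[r,326:364].round(0).astype(int))
E
```

```text
136 [147 148 146 149 147 148 147 148 139 132 104  63  27  12  11  14   9   7  15  34  46  48  48  52  51  43  95  73  46  49  48  49  50  51  51  49  53  56]
137 [147 145 146 147 147 147 148 141 106  64  49  41  24  15  18  14  15  13  17  37  45  48  48  49  48  42  63  55  47  48  50  50  50  49  49  53  54  56]
138 [150 147 145 146 145 146 147 111  63  50  49  44  26  12  11   9  11  11  14  40  47  47  50  51  51  44  48  52  50  49  50  50  49  52  50  51  55  57]
139 [144 146 147 145 145 145 142  89  49  49  50  43  32  17  15  12   8   6  18  40  47  50  49  49  48  42  47  51  50  50  51  48  50  51  50  55  55  57]
140 [146 145 145 144 144 145 126  76  51  50  50  47  44  31  14  15  11  11  14  38  48  49  49  49  50  46  47  50  47  49  50  50  52  52  53  52  55  56]
141 [145 145 144 145 143 144 114  69  49  47  49  50  48  43  36  22  15   8  27  43  47  51  50  48  50  46  49  51  47  49  50  51  48  53  52  56  53  56]
142 [146 147 145 145 142 144 113  67  50  49  49  49  50  50  49  41  26  19  34  43  47  49  50  48  49  48  49  51  49  51  49  49  51  51  52  52  53
[... 3571 characters left out ...]
111 112 114 116 121 123 123 121 137 149 155 173 169 164 161 161 161]
166 [ 70  71  69  70  70  77  91  97  99 101 101 103 104 105 102 104 105 104 104 106 106 111 113 115 117 119 128 139 130 148 163 165 163 162 162 161 162 161]
167 [ 69  72  72  72  73  76  89  98  98 100 103 102 104 104 104 104 105 105 104 105 106 111 114 110 122 134 147 170 168 165 164 164 163 162 162 161 161 162]
168 [ 72  72  70  71  72  71  90  96  99 100 100 102 104 104 103 104 105 106 105 106 107 114 130 125 142 161 165 164 164 164 162 163 162 164 163 163 164 167]
169 [ 72  72  70  68  64  58  85  98 100 100 102 102 104 103 105 105 105 104 104 113 130 137 166 168 166 164 164 163 163 163 163 164 163 164 163 164 156 152]
```

View pics/side3e.png

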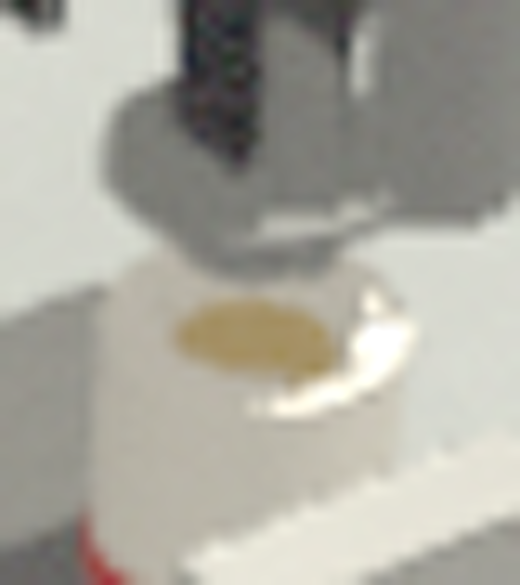

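```bash
cat > ov0.py <<'E'
from fit import *
import pickle
a=np.linspace(0,2*np.pi,120)
circ=lambda c,r,z: np.c_[c[0]+r*np.cos(a),c[1]+r*np.sin(a),0*a+z]
for n in ('top','side'):
    p=pickle.load(open(n+'0.pkl','rb')); k=9; tiles=[]
    im=cv2.resize(cv2.cvtColor(p['pixels'],cv2.COLOR_RGB2BGR),None,fx=k,fy=k,interpolation=cv2.INTER_CUBIC)
    def dr(X,col): cv2.polylines(im,[np.round((pix(p,X)+.5)*k-.5).astype(np.int32)],True,col,1)
    dr(circ((.540,-.156),.034,.1),(0,0,255)); dr(circ((.540,-.156),.022,.1),(0,0,255))
    dr(circ((.5122,.146),.033,.024),(0,255,0));dr(circ((.5122,.146),.033,.018),(255,0,255))
    for X in ((.54,-.156,.1),(.5122,.146,.02)):
        u,v=(pix(p,X)[0]*k).astype(int); tiles.append(im[v-180:v+180,u-180:u+180])
    cv2.imwrite(f'pics/ov0_{n}.png',np.hstack(tiles))
    for X in ((.54,-.156,.1),(.5122,.146,.02)):
        J=np.array([(pix(p,np.array(X)+d)-pix(p,X))[0]/.001 for d in np.eye(3)*.001]); print(n,(J/1000).round(3).tolist())
E
python3 ov0.py
```

```text
top [[0.001, -0.4], [-0.406, -0.009], [0.05, -0.079]]
top [[0.016, -0.378], [-0.382, -0.008], [-0.046, -0.064]]
side [[-0.268, -0.145], [-0.231, 0.145], [0.021, -0.291]]
side [[-0.266, -0.205], [-0.302, 0.209], [-0.024, -0.276]]
```

View pics/ov0_side.png

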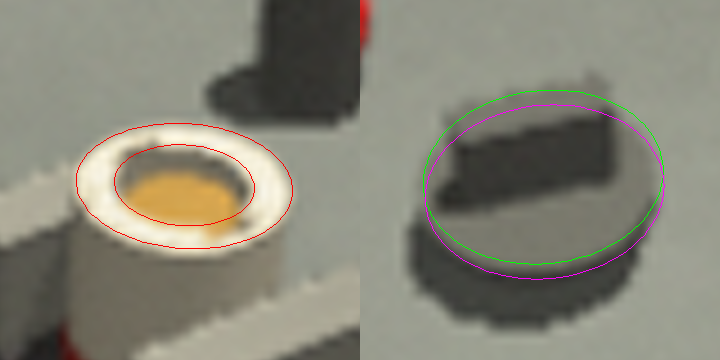

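View pics/ov0_top.png

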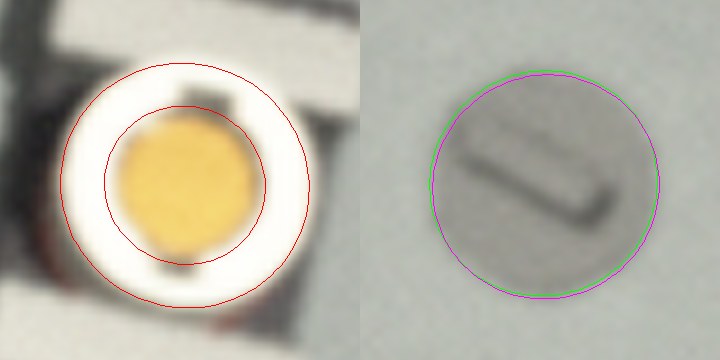

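In both start pictures the circles at rim (0.540, -0.156) and lid (0.5122, 0.146) fit within about 1 mm. The held lid also matches the TCP in the side view. Descending.

apply_moves(plan=[[[0,-0.02,-0.13,-0.3,0,0,-0.006],[0,0,0,-0.3,0,0,0],[0,0,0,0,0,0,0],[0,0,0,0,0,0,0]]])

```text
time_s: 8.83
tcp_pos: [0.5408, -0.156, 0.1435]
ee_rot: [[-0.976, 0.219, 0.005], [0.219, 0.976, 0.0], [-0.004, 0.001, -1.0]]
wrist_force: [-1.2, -0.1, 0.4]
gripper_width: 0.156
```

```bash
python3 st.py
```

```text
8.8333 [ 0.5408 -0.156   0.1435] yaw y 77.37 z [ 4.5e-03  3.0e-04 -1.0e+00] F [-1.18 -0.05  0.36] M [-0.054 -0.005 -0.045] g 0.156 [   0.4   20.4  -15.6   -0.   -53.7 -103. ]
```

apply_moves(plan=[[[0,-0.03,0,-0.2,0,0.005,0],[0,0,0,-0.2,0,0,0],[0,0,0,-0.15,0,0,0]]])

```text
time_s: 9.08
tcp_pos: [0.5405, -0.1562, 0.1292]
ee_rot: [[-0.976, 0.219, 0.001], [0.219, 0.976, 0.0], [-0.001, 0.0, -1.0]]
wrist_force: [0.3, 0.4, 0.9]
gripper_width: 0.157
```

```bash
python3 st.py
```

```text
9.0833 [ 0.5405 -0.1562  0.1292] yaw y 77.36 z [ 6.e-04  1.e-04 -1.e+00] F [0.32 0.41 0.94] M [ 0.014 -0.092  0.007] g 0.157 [   0.4   21.4  -16.4   -0.   -52.1 -103. ]
```

The lugs are in the slots without resistance. Continuing.

apply_moves(plan=[[[0,0,0,-0.15,0,0,0],[0,0,0,-0.15,0,0,0]]])

```text
time_s: 9.25
tcp_pos: [0.5406, -0.1562, 0.1214]
ee_rot: [[-0.976, 0.219, 0.0], [0.219, 0.976, -0.0], [-0.0, -0.0, -1.0]]
wrist_force: [-1.4, -0.3, 3.6]
gripper_width: 0.154
```

apply_moves(plan=[[[0,0,0,-0.1,0,0,0],[0,0,0,-0.1,0,0,0]]])

```text
time_s: 9.42
tcp_pos: [0.5408, -0.1562, 0.1192]
ee_rot: [[-0.976, 0.217, -0.0], [0.217, 0.976, -0.002], [-0.0, -0.002, -1.0]]
wrist_force: [-8.4, 5.6, 27.1]
gripper_width: 0.16
```

```bash
python3 st.py
```

```text
9.4167 [ 0.5408 -0.1562  0.1192] yaw y 77.48 z [-1.0e-04 -1.6e-03 -1.0e+00] F [-8.44  5.63 27.13] M [ 2.004  2.864 -0.083] g 0.16 [ 4.00e-01  2.21e+01 -1.71e+01  1.00e-01 -5.08e+01 -1.03e+02]
```

apply_moves(plan=[[[0,0,0,-0.02,0,0,0]]])

```text
time_s: 9.5
tcp_pos: [0.5407, -0.1561, 0.12]
ee_rot: [[-0.976, 0.216, -0.0], [0.216, 0.976, -0.002], [-0.0, -0.002, -1.0]]
wrist_force: [-1.6, -0.0, 3.6]
gripper_width: 0.161
```

```bash
python3 st.py; python3 ov.py b
```

```text
9.5 [ 0.5407 -0.1561  0.12  ] yaw y 77.52 z [-1.0e-04 -2.1e-03 -1.0e+00] F [-1.6  -0.    3.59] M [ 0.167  0.585 -0.   ] g 0.161 [   0.5   22.   -17.1    0.2  -50.9 -103. ]
```

View pics/ov_side_b.png

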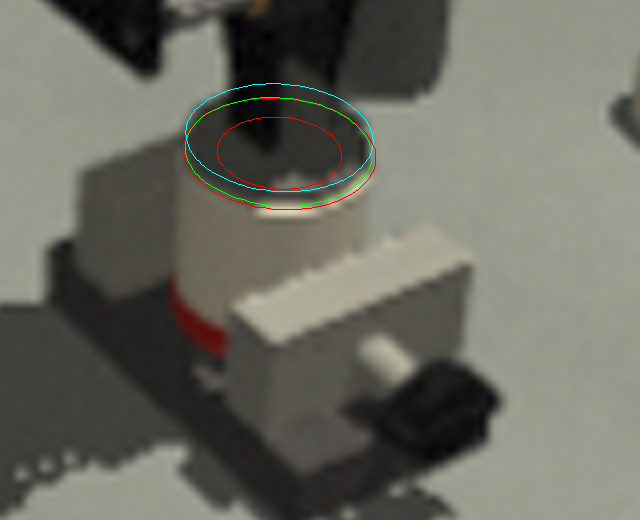

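The lid now lies on the cup, its outline covering the rim at about (345,153). The -27 N contact spike came as it met the rim. Now I twist clockwise with a light downward push.

apply_moves(plan=[[[0,0,0,-0.04,0,0,-0.06],[0,0,0,-0.04,0,0,-0.06],[0,0,0,-0.04,0,0,-0.06]]])

```text
time_s: 9.85
tcp_pos: [0.5412, -0.1571, 0.1194]
ee_rot: [[-0.92, 0.392, 0.001], [0.392, 0.92, -0.005], [-0.003, -0.004, -1.0]]
wrist_force: [-3.2, 0.4, 8.3]
gripper_width: 0.157
```

```bash
python3 st.py
```

```text
9.85 [ 0.5412 -0.1571  0.1194] yaw y 66.95 z [ 0.0014 -0.0046 -1.    ] F [-3.19  0.37  8.26] M [0.237 1.003 0.018] g 0.157 [   0.4   22.1  -17.2    0.3  -50.7 -113.7]
```

apply_moves(plan=[[[0,-0.02,0.03,-0.04,0.004,0,-0.08],[0,0,0.01,-0.04,0,0,-0.08],[0,0,0.01,-0.04,0,0,-0.08],[0,0,0.01,-0.04,0,0,-0.06]]])

```text
time_s: 10.18
tcp_pos: [0.5414, -0.1563, 0.1194]
ee_rot: [[-0.756, 0.655, 0.003], [0.655, 0.756, -0.004], [-0.005, -0.001, -1.0]]
wrist_force: [-3.1, 1.5, 8.8]
gripper_width: 0.159
```

```bash
python3 st.py
```

```text
10.1833 [ 0.5414 -0.1563  0.1194] yaw y 49.09 z [ 0.0029 -0.0037 -1.    ] F [-3.05  1.54  8.76] M [0.579 0.97  0.135] g 0.159 [   0.5   22.1  -17.2    0.3  -50.6 -131.6]
```

apply_moves(plan=[[[0,-0.03,0,-0.04,0.004,0.003,-0.08],[0,0,0,-0.04,0,0,-0.08],[0,0,0,-0.04,0,0,-0.06],[0,0,0,-0.04,0,0,-0.03]]])

```text
time_s: 10.52
tcp_pos: [0.5417, -0.1561, 0.1194]
ee_rot: [[-0.562, 0.827, 0.003], [0.827, 0.562, -0.001], [-0.003, 0.001, -1.0]]
wrist_force: [-2.7, 2.2, 8.3]
gripper_width: 0.154
```

```bash
python3 st.py; python3 ov.py c
```

```text
10.5167 [ 0.5417 -0.1561  0.1194] yaw y 34.19 z [ 0.0027 -0.0014 -1.    ] F [-2.73  2.21  8.32] M [0.571 0.978 0.104] g 0.154 [ 4.000e-01  2.210e+01 -1.710e+01  1.000e-01 -5.070e+01 -1.463e+02]
```

View pics/ov_side_c.png

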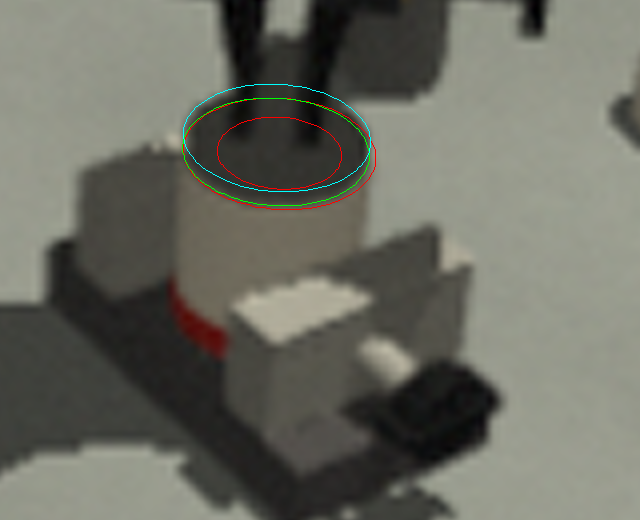

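View pics/ov_top_c.png

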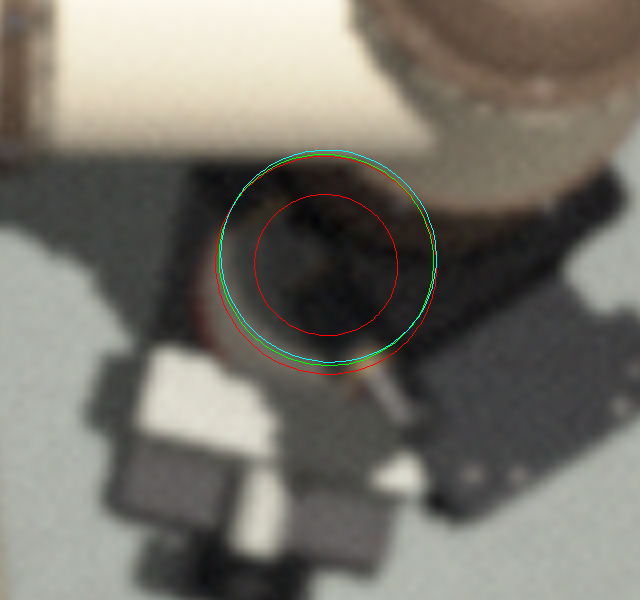

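The twist stands at about 43°. Both pictures show the lid's outline on the rim, at about (345,153) in the side view. One small centring and pressing correction follows.

apply_moves(plan=[[[0,-0.03,0,-0.05,0.001,0.003,-0.02],[0,0,0,-0.05,0,0,0],[0,0,0,-0.05,0,0,0]]])

```text
time_s: 10.87
tcp_pos: [0.5417, -0.156, 0.1194]
ee_rot: [[-0.548, 0.837, 0.002], [0.837, 0.548, -0.002], [-0.003, 0.001, -1.0]]
wrist_force: [-3.2, 1.6, 8.8]
gripper_width: 0.16
```

```bash
python3 st.py; python3 -c "
from h import *
for i in range(3): capture('side')
"; python3 st.py; python3 -c "
from h import *
for i in range(3): save(capture('side'),'last.png')
"; python3 st.py; python3 ov.py d
```

```text
10.8667 [ 0.5417 -0.156   0.1194] yaw y 33.22 z [ 0.002  -0.0018 -1.    ] F [-3.24  1.62  8.76] M [0.606 1.126 0.015] g 0.16 [ 5.000e-01  2.210e+01 -1.710e+01  1.000e-01 -5.070e+01 -1.473e+02]
11.0167 [ 0.5417 -0.156   0.1194] yaw y 33.22 z [ 0.002  -0.0017 -1.    ] F [-3.09  1.91  7.96] M [ 0.589  0.989 -0.018] g 0.157 [ 5.000e-01  2.210e+01 -1.710e+01  1.000e-01 -5.070e+01 -1.473e+02]
11.1667 [ 0.5417 -0.156   0.1194] yaw y 33.21 z [ 0.0021 -0.0017 -1.    ] F [-3.84  1.86  8.77] M [0.611 1.108 0.007] g 0.156 [ 5.000e-01  2.210e+01 -1.710e+01  1.000e-01 -5.070e+01 -1.473e+02]
```

View pics/last.png

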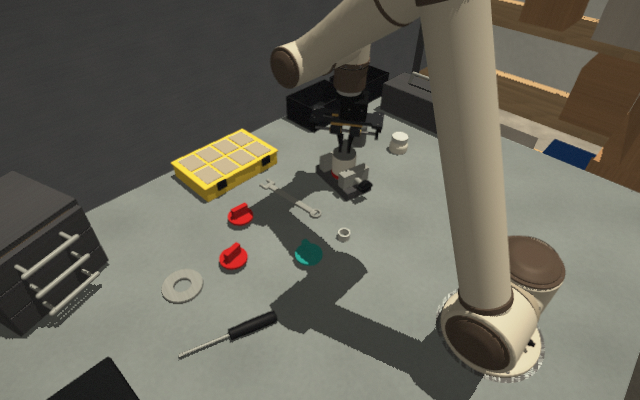

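The last side picture shows the lid gripped on the light at (344,160), and every bystander where it started. The readings are steady, so I hand it in.

```bash
python3 -c "
from h import *
print(finish_job())"; python3 st.py
```

```text
the job is handed in; nothing more can be done
None
the job is handed in; nothing more can be done
```

The grey lid is in the light, pressed on the rim and twisted clockwise to about 44° (target 45°), and the gripper is still holding it. I handed the job in at about 11 s; no verdict was reported.

- **Seating:** the lugs went through the slots without resistance. Wrist force spiked to 27 N when the lid met the rim, then settled.
- **Press:** it held at about 8 to 9 N upward at the wrist. That is more than the spring's 5 N, so the lid is resting on the rim. The TCP height agreed with the seated height to about 0.1 mm.
- **Tilt and grip:** the tool was tilted less than 0.2°. The gripper opening matches the 14 mm bar.
- **Centring:** at the end the tool stood 1.7 mm off my estimate of the rim centre in x, and my last small correction did not reduce it. A steady side force of about 3 to 4 N suggests the lid's spigot is touching the lip. I left it, since it is inside the 4 mm limit.
- **Twist angle:** this comes from the tool's rotation and the camera-measured vise angle, because the gripper hid the lid from the top camera.
- **Bystanders:** judging by eye in the last side picture, all of them are where they started.

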